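# Load the badge press

## Robot

A 6-joint arm with a two-finger parallel gripper is mounted at the origin on the work surface. World frame = base frame: x ahead of the robot, y to its left, z up, the work surface at z = 0. Lengths are in mm, angles in rad, forces in N, time in s.
With the tool pointing down it reaches from about 350 to 975 mm from the base axis. Payload 7.1 kg.
Tool frame: the origin (TCP) lies at the very end of the fingers, on their centre line; the grasp point (between the pads) lies 19 mm behind it; x points along the fingers, z is the direction in which the jaws open and shut, and the axes are right-handed (so a half turn about x gives the same grasp; the last joint's range is limited). The gripper opens to 88 mm and grips with 3 to 60 N. Pads are 20 mm wide; open, the fingers measure 115 mm over their backs; the gripper's body (75 mm by 178 mm) begins 61 mm behind the grasp point.
Start: joints at [1.183, 0.423, 1.63, -0, 1.089, -0.019], TCP at [225.278, 582.97, 187.775] pointing down, gripper open.
Joint ranges: [-3, 3], [-0.9, 2.11], [0.09, 2.58], [-1.31, 4.45], [0.11, 2.69], [-2.54, 2.54]. Speed limits (rad/s): [2.39, 2.39, 3.01, 3.14, 3.14, 3.14].

## Interface

Orientations are given as a rotation vector (axis times angle).
In Python, from workcell import * gives the robot as it stands.
- The arm moves only by the shell command python3 -m crank 'ROWS'. ROWS is JSON, a list of rows, each a list of 3 entries, a list of its own where there are three numbers: the shift along the tool's x, y, z in cm, then the turn, a rotation vector about the tool's x, y, z in degrees, then the finger opening in cm, from 0 to 8.78. In form: [[[dx, dy, dz], [rx, ry, rz], claw], ...]. A call has 1 to 5 rows; each row shifts and turns the commanded pose from where the row before left it, along the tool's axes as they then stand; what a row does not reach is not made up. A row lasts 1/8 s, in which the tool goes at most 62.5 mm and 10.7 degrees, less where a joint would pass 70% of its speed; a pose out of reach is approached as far as the arm can. A call with a gripper value outside its range is refused whole. The fingers move at their own pace and stop on an object; the grip force is fixed at half the most. Time passes only in rows, so rows that do not move let the fingers close. It gives the time, the measured TCP pose, the force and the opening at its end, in the units of the state.
- get_obs(): the state, without advancing time (a new reading comes with each control period).
- get_image(name): name is "scene" or "top" or "wrist"; returns a dict with "pixels" (400x640x3 uint8, red, green, blue), "mtx" (3x3 intrinsics, pixels), "D" ([k1, k2, p1, p2, k3] as OpenCV has them; the pictures are not rectified), "view" (4x4, takes a point from world to camera coordinates). Camera axes: x right, y down, z forward; pixel columns grow to the right and rows downward; lengths in mm; the calibration is good to about 2 mm. A picture is of the moment at which its call begins. There is no depth.
- close_job(): hands the job in, once; it reports no verdict.
The state is a dict: "t": time; "qpos": joint angles; "qvel": joint speeds; "joint_torque": joint torques, N m; "ee_pos": TCP position; "orientation": TCP orientation; "ft_force": force on the tool from outside, world axes, zero at the start; "moment": the same for the moment, N m; "width": finger opening in mm.
Only numpy, scipy, OpenCV 4.12 (cv2) and the standard library are available. Lean on these libraries where they do the work, as an engineer would, in place of code of your own. Each camera call takes 0.05 s, during which the arm holds its last target.

## Task

On the badge press, a loose round metal badge back lies on the flat top of the die slide. Gently nudge it with the fingertips across the rim of the nest beside it, the one that is out from under the ram, until it drops in and lies flat; then push the slide, which has a red knob on its end, all the way in to its stop, so that the loaded nest stands under the ram, and let go. Do not pick the back up or knock it off the slide, and leave the other things on the bench where they are.

Things in the scene. Friction and masses are not known exactly. Their poses are not given: they have to be found in the camera images.
- press: blue badge press fixed to the bench: base 190 x 360 mm, 30 mm high; head and column up to 260 mm high, within 38 mm either side of the ram in y, column at x +70 to +115 mm; hand lever on the +y side leaning up and back to z 410 mm. Origin on the bench below the ram; z up, +y the way the slide is pushed home. Rails beside the slide are 5 mm lower than its top
- ram (a point): centre of the lower face of the ram's upper die (82 mm across), on the ram's axis, 88 mm above the bench, 33 mm above the slide's top; axes as the press
- slide (a joint): die slide, m: 0 fully out for loading (starts at 0 to 0.012), 0.110 home at its stop with the nest below the ram. Dark flat steel plate 100 mm wide (x), 292 mm long (y), 18 mm thick, top 55 mm above the bench, its -y end 240 mm from the ram's axis at 0. Rubs with about 3 N, stays where left. A second like nest, under the ram at the start, is not used
- nest (a point): centre of the floor of the nest to fill: round recess with a brass-coloured floor in the slide's top, 75 mm in diameter, 7 mm deep (this point is 7 mm below the slide's top, 48 mm above the bench). Moves with the slide, axes as the press. The slide's flat top goes on 130 mm from here towards -y
- knob_end (a point): centre of the flat outer end, facing -y, of the red push knob on the slide's -y end: knob 22 mm in diameter, 26 mm long, axis along y, 43 mm above the bench (its top is 1 mm below the slide's top). Moves with the slide
- back: loose badge back: bright tinplate disc 70 mm in diameter, 7 mm thick, lower edge bevelled 2 mm, about 20 g, thin brass pin across its upper face. Origin at the centre of its underside. Starts flat on the slide's top, 47 to 76 mm from the nest's centre on its -y side, perhaps partly over the rim. Drops in level once centred within about 2 mm; seated, it is flush and its origin is at nest
- badge: a finished orange badge with a white middle, 75 mm across, 9 mm thick, lying on the bench by the press; origin at the centre of its underside
- tray: grey open tray of spare badge backs, 120 x 160 x 40 mm (x, y, z of its own frame); origin at the centre of its underside
- jar: closed white jar with a blue label and black cap, 68 mm across, 75 mm tall; origin at the centre of its underside
- driver: screwdriver with a yellow handle, 170 mm long, lying on the bench along its own x; origin below its middle
- tape: roll of amber packing tape lying flat, 100 mm across, 48 mm tall; origin at the centre of its underside
- carton: small closed cardboard box, 90 x 120 x 60 mm (x, y, z of its own frame); origin at the centre of its underside
- mug: blue mug, 80 mm across, 95 mm tall; origin at the centre of its underside
There are look-alikes about, which are no part of the job. What is meant by the back is not black, and is the larger of those in its own colour.

How it is judged (in metres and radians):
On the way, in this order (a step that is already met when the one before it is completed fails the run):
1. the badge back lies flat in the nest, with the slide still out (z of back in the frame of nest below 0.0015 m and horizontal distance between back and nest below 0.005 m and angle between back's own z axis and vertical below 0.05 rad and value of joint slide below 0.05 m), for 0.3 s.
2. the slide is pushed home with the back in the nest (z of back in the frame of nest below 0.0015 m and horizontal distance between back and nest below 0.005 m and angle between back's own z axis and vertical below 0.05 rad and value of joint slide above 0.105 m), for 0.2 s.
At the end, for the whole second after the job is handed in: The badge back lies at rest in the nest: its underside within 1.5 mm of the nest's floor, centred within 5 mm, tilted less than 0.05 rad; and the slide is home, within 5 mm of its 110 mm stop (all of step 2 and linear speed of back below 0.02 m/s); the robot touches nothing.
It fails at once if the badge back is lifted more than 15 mm off the slide's top (z of back in the frame of press above 0.07 m).
It fails at once if the badge back is knocked off the slide (z of back in the frame of press below 0.04 m).
It fails at once if the badge back is pushed or pressed with more than 30 N (contact force between any of the fingers, the arm and back above 30 N).
It fails at once if another thing on the bench is shifted by more than 20 mm (distance of any of badge, tray, jar, driver, tape, carton, mug from where it was at the start of the episode above 0.02 m).
It also fails if it takes over 48 s, if anything falls off the work surface, if the arm or the gripper's body presses on something with over 40 N, if the wrist force passes 120 N, or if a joint passes its speed limit or range.

## Working session

There is one attempt and no reset: what is moved stays moved. The work goes in short steps, Python scripts to look and compute and a shell command to move; the robot and the scene stay as the last step left them, time stands still between calls to the robot, and variables do not carry over. Pictures are saved under pics/ and viewed, and the job is handed in when it is done.

```bash
ls; mkdir -p pics; cat > h.py <<'E'
from workcell import *
import numpy as np, cv2, pickle
from scipy.spatial.transform import Rotation as R
def snap(n,f):
    im=get_image(n); cv2.imwrite('pics/'+f+'.png',im['pixels'][:,:,::-1]); pickle.dump(im,open('pics/'+f+'.pkl','wb')); return im
def load(f): return pickle.load(open('pics/'+f+'.pkl','rb'))
def pix2w(im,uv,z):
    uv=np.array(uv,float).reshape(-1,1,2); p=cv2.undistortPoints(uv,np.array(im['mtx']),np.array(im['D']))[:,0]
    V=np.array(im['view']); Rm,t=V[:3,:3],V[:3,3]; c=-Rm.T@t
    d=np.c_[p,np.ones(len(p))]@Rm
    return c+d*((z-c[2])/d[:,2])[:,None]
def w2pix(im,P):
    V=np.array(im['view']); return cv2.projectPoints(np.array(P,float).reshape(-1,1,3),cv2.Rodrigues(V[:3,:3])[0],V[:3,3],np.array(im['mtx']),np.array(im['D']))[0][:,0]
E
python3 - <<'E'
from h import *
for n in('scene','top','wrist'): im=snap(n,n+'0')
o=get_obs(); print(o); print(R.from_rotvec(o['orientation']).as_matrix().round(3))
E
```

```text
pics
{'t': 0.15, 'qpos': array([ 1.18301109e+00,  4.23651914e-01,  1.63048700e+00, -9.60275038e-06,
        1.08860813e+00, -1.89835737e-02]), 'qvel': array([ 0.00190451, -0.00138434, -0.00421048,  0.0002863 , -0.00150673,
        0.00076104]), 'joint_torque': array([-5.23576018e-04, -5.44982421e+01, -2.73919541e+01,  6.44300971e-02,
        2.04473210e-02, -6.91353193e-05]), 'ee_pos': array([225.10532382, 582.55836035, 187.19944468]), 'orientation': array([-0.93404437,  1.36238434,  0.93298504]), 'ft_force': array([-0.13197504, -0.51643342,  0.68050958]), 'moment': array([-0.04540054, -0.02278654,  0.02331399]), 'width': 87.78933062302936}
[[-0.    -0.933  0.36 ]
 [-0.001  0.36   0.933]
 [-1.     0.    -0.001]]
```

View pics/scene0.png

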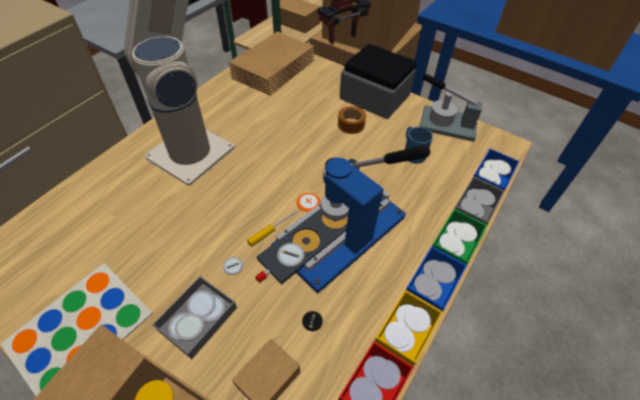

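View pics/top0.png

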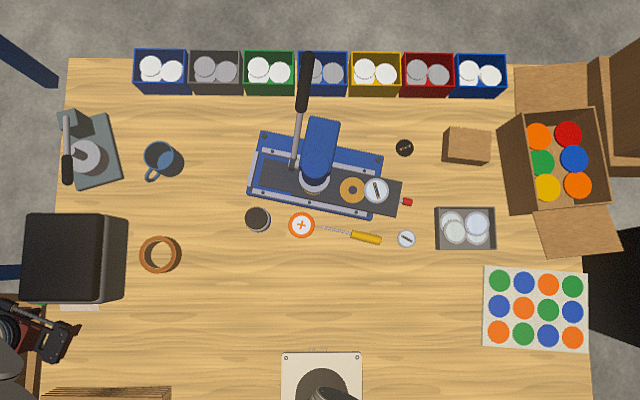

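View pics/wrist0.png

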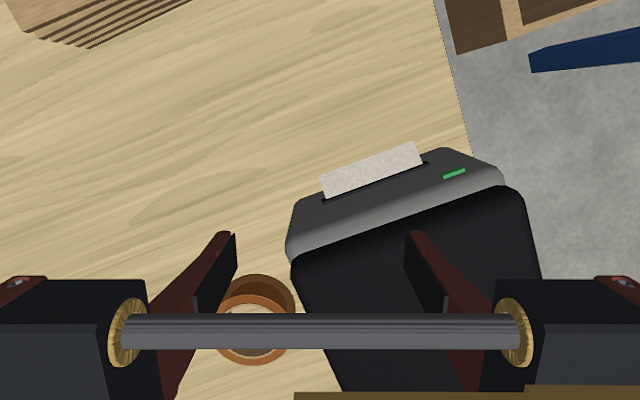

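Candidates for the back in the top view:
- The bright disc with a pin at (376,190) is on the slide beside the brass nest.
- The small bright disc at (406,239) is on the bench.
- The black disc at (404,148) is on the bench.

The one at (376,190) fits: it isn't black, it's the larger bright disc, and it lies on the slide. I'll confirm it in a crop.

```bash
python3 - <<'E'
from h import *
im=load('top0')
c=im['pixels'][130:250,290:430,::-1]
cv2.imwrite('pics/crop0.png',cv2.resize(c,None,fx=5,fy=5,interpolation=cv2.INTER_CUBIC))
s=load('scene0');c=s['pixels'][180:300,220:380,::-1]
cv2.imwrite('pics/crop0s.png',cv2.resize(c,None,fx=5,fy=5,interpolation=cv2.INTER_CUBIC))
V=np.array(im['view']);print(-V[:3,:3].T@V[:3,3])
for n,uv,z in (('nest',(351,190),48),('back',(376,190),62),('knob',(411,202),43),('small',(406,239),5),('black',(404,148),5)): print(n,pix2w(im,uv,z).round(1))
E
```

```text
[ 365.28544082   35.66988991 1147.71929781]
nest [[545.9 -82.6  48. ]]
back [[ 543.9 -149.4   62. ]]
knob [[ 513.8 -249.4   43. ]]
small [[ 413.4 -241.7    5. ]]
black [[ 677.7 -243.5    5. ]]
```

View pics/crop0.png

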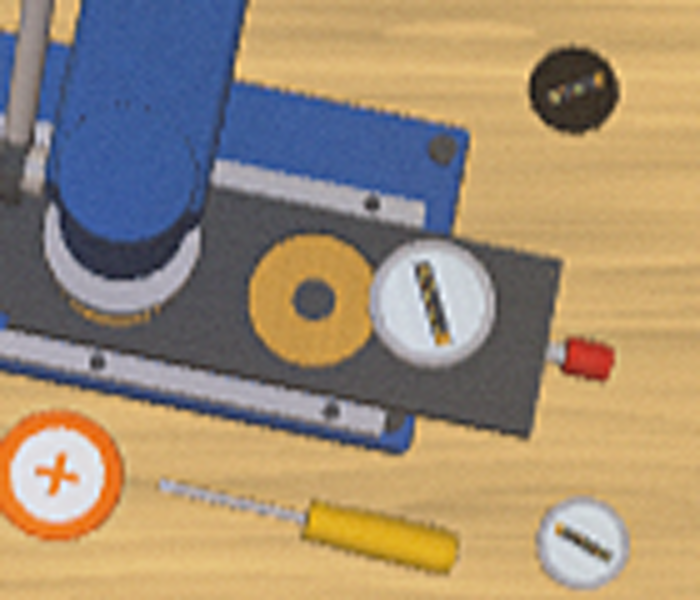

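View pics/crop0s.png

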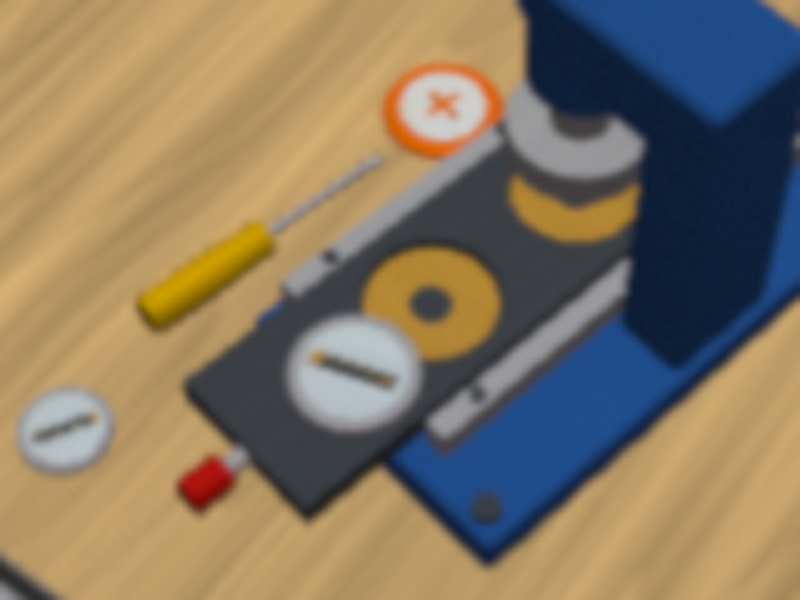

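The crop confirms it: the bright disc at (376,190), with its pin, lies on the slide overlapping the nest rim. Next I'll measure the axes.

```bash
cat >> h.py <<'E'
def plan(targets, stepmm=55, n=None, M=None, p=None):
    """targets: list of (x,y,z,jawangle_deg) ; prints rounded tool rows with drift sim"""
    o=get_obs()
    p=np.array(o['ee_pos']) if p is None else p; M=R.from_rotvec(o['orientation']).as_matrix() if M is None else M
    for t in targets:
        tp=np.array(t[:3],float); a=np.radians(t[3]); T=np.array([[0,0,-1],[np.sin(a),-np.cos(a),0],[np.cos(a),np.sin(a),0]]).T
        rv=R.from_matrix(M.T@T).as_rotvec(); k=int(max(np.ceil(np.linalg.norm(tp-p)/stepmm),np.ceil(np.degrees(np.linalg.norm(rv))/10),1)) 
        p0=p.copy();M0=M.copy()
        for i in range(k):
            q=p0+(tp-p0)*(i+1)/k; Q=M0@R.from_rotvec(rv*(i+1)/k).as_matrix()
            d=np.round(M.T@(q-p)/10,2); r=np.round(np.degrees(R.from_matrix(M.T@Q).as_rotvec()),1)
            print([d.tolist(),r.tolist()]); p=p+M@d*10; M=M@R.from_rotvec(np.radians(r)).as_matrix()
        print('->',p.round(1))
E
python3 - <<'E'
from h import *
im=load('top0')
f=lambda c:(np.array(c,float)+0.5)/5-0.5+np.array([290,130])
ec=pix2w(im,f([(562,262),(530,438)]),55); kn=pix2w(im,f([(612,362)]),43)
print('end',ec, np.linalg.norm(ec[0]-ec[1])); 
hsv=cv2.cvtColor(im['pixels'],cv2.COLOR_RGB2HSV)
# back: bright low-sat blob
m=((hsv[:,:,1]<70)&(hsv[:,:,2]>120)).astype(np.uint8); n,l,s,c=cv2.connectedComponentsWithStats(m)
for i in range(1,n):
    if s[i,4]>60 and 300<c[i][0]<430 and 130<c[i][1]<250: print(s[i],c[i])
v=ec[0]-ec[1]; x=v/np.linalg.norm(v); print('press x ang',np.degrees(np.arctan2(x[1],x[0])))
mid=ec.mean(0); 
print('mid',mid,'knob',kn)
for yaw in(-8,-10,-12):
  a=np.radians(yaw); X=np.array([np.cos(a),np.sin(a),0]);Y=np.array([-X[1],X[0],0]); print(yaw,'nest',mid+130*Y)
print('nest hole',pix2w(im,f([(314,300)]),48),'rim',pix2w(im,f([(311,299)]),55),'back',pix2w(im,f([(433,302)]),62))
plan([(330,250,187,40),(400,-30,187,0),(530,-235,150,-8)])
E
```

```text
end [[ 567.70716833 -222.97956403   55.        ]
 [ 470.35435381 -202.73665627   55.        ]] 99.43513367408474
[332 162  43  14 230] [352.91304348 168.1826087 ]
[299 171  31  22 238] [313.15546218 184.40336134]
[364 178  25  26 455] [376.03076923 190.12967033]
[252 188 115  30 654] [309.06422018 202.16666667]
[292 216  19  18 241] [300.93775934 224.55186722]
[322 226  29   9  64] [335.625    229.828125]
[397 229  19  19 256] [406.1328125 238.25     ]
press x ang -11.746329274006039
mid [ 519.03076107 -212.85811015   55.        ] knob [[ 513.84826498 -252.14444593   43.        ]]
-8 nest [537.1232642  -84.12326121  55.        ]
-10 nest [541.60502417 -84.83310226  55.        ]
-12 nest [546.05928088 -85.69892205  55.        ]
nest hole [[547.00591155 -86.48719021  48.        ]] rim [[546.39572115 -84.06949638  55.        ]] back [[ 543.89713632 -149.92620664   62.        ]]Traceback (most recent call last):
  File "<stdin>", line 17, in <module>
  File "h.py", line 20, in plan
    rv=R.from_matrix(M.T@T).as_rotvec(); k=int(max(np.ceil(np.linalg.norm(tp-p)/stepmm),np.ceil(np.degrees(np.linalg.norm(rv))/10),1))
       ~~~~~~~~~~~~~^^^^^^^
  File "scipy/spatial/transform/_rotation.pyx", line 1143, in scipy.spatial.transform._rotation.Rotation.from_matrix
ValueError: Non-positive determinant (left-handed or null coordinate frame) in rotation matrix 0: [[ 9.99999334e-01  5.45589726e-04 -1.01735828e-03]
 [-1.34119213e-05 -8.75721869e-01 -4.82815915e-01]
 [ 1.15434229e-03 -4.82815607e-01  8.75721278e-01]].
```

```bash
sed -i 's/\[np.sin(a),-np.cos(a),0\]/[-np.sin(a),np.cos(a),0]/' h.py; python3 - <<'E'
from h import *
plan([(330,250,187,40),(400,-30,187,0),(530,-235,150,-2)])
E
```

```text
[[0.01, -3.11, -3.89], [4.1, -0.0, 0.0]]
[[0.0, -3.38, -3.66], [4.1, -0.0, 0.0]]
[[0.01, -3.63, -3.41], [4.2, -0.0, 0.0]]
[[0.01, -3.88, -3.13], [4.1, -0.0, 0.0]]
[[0.01, -4.09, -2.85], [4.1, -0.0, 0.0]]
[[0.0, -4.28, -2.55], [4.1, -0.1, 0.0]]
[[0.01, -4.45, -2.23], [4.2, 0.0, 0.0]]
-> [330. 250. 187.]
[[-0.0, -4.33, -2.1], [6.7, 0.0, 0.0]]
[[-0.0, -4.54, -1.59], [6.6, 0.0, 0.0]]
[[-0.0, -4.69, -1.05], [6.7, 0.0, -0.0]]
[[-0.0, -4.79, -0.5], [6.6, 0.0, -0.0]]
[[-0.0, -4.81, 0.06], [6.7, 0.0, -0.0]]
[[-0.0, -4.77, 0.61], [6.7, 0.0, -0.0]]
-> [400. -30. 187.]
[[0.74, -4.1, 2.6], [0.4, 0.0, -0.0]]
[[0.74, -4.08, 2.63], [0.4, 0.0, -0.0]]
[[0.74, -4.06, 2.66], [0.4, 0.0, -0.0]]
[[0.74, -4.04, 2.69], [0.4, 0.0, -0.0]]
[[0.74, -4.03, 2.71], [0.4, 0.0, -0.0]]
-> [ 530. -235.  150.]
```

```bash
python3 -m crank '[[[0,-3.1,-3.9],[4.1,0,0],5],[[0,-3.4,-3.7],[4.1,0,0],5],[[0,-3.6,-3.4],[4.2,0,0],5],[[0,-3.9,-3.1],[4.1,0,0],5],[[0,-4.1,-2.9],[4.1,0,0],5]]'; python3 -m crank '[[[0,-4.3,-2.5],[4.1,0,0],5],[[0,-4.5,-2.2],[4.1,0,0],5],[[0,-4.3,-2.1],[6.7,0,0],5],[[0,-4.5,-1.6],[6.7,0,0],5],[[0,-4.7,-1],[6.7,0,0],5]]'; python3 -m crank '[[[0,-4.8,-0.5],[6.7,0,0],5],[[0,-4.8,0],[6.7,0,0],5],[[0,-4.8,0.6],[6.7,0,0],5]]'
python3 - <<'E'
from h import *
plan([(530,-235,150,-2)])
E
```

```text
t: 0.78
ee_pos: [300.2, 343.3, 187.7]
orientation: [-0.657, 1.469, 0.656]
ft_force: [0.3, -0.1, 0.2]
width: 50.4
t: 1.4
ee_pos: [366.3, 109.1, 187.9]
orientation: [-0.271, 1.553, 0.271]
ft_force: [0.9, 1.1, -0.4]
width: 49.7
t: 1.78
ee_pos: [400.4, -31.5, 187.9]
orientation: [0.005, 1.57, -0.005]
ft_force: [-0.1, 0.5, 0.6]
width: 50.0
[[0.76, -4.05, 2.62], [0.3, 0.0, -0.0]]
[[0.76, -4.04, 2.63], [0.4, 0.0, -0.0]]
[[0.75, -4.02, 2.67], [0.3, 0.0, -0.0]]
[[0.76, -4.01, 2.69], [0.3, 0.0, -0.0]]
[[0.76, -4.0, 2.7], [0.3, 0.0, -0.0]]
-> [ 530. -235.  150.]
```

```bash
python3 -m crank '[[[0.7,-4,2.6],[0.3,0,0],5],[[0.7,-4,2.6],[0.3,0,0],5],[[0.7,-4,2.7],[0.4,0,0],5],[[0.8,-4,2.7],[0.4,0,0],5],[[0.8,-4,2.7],[0.4,0,0],5]]'; python3 -m crank '[[[0,0,0],[0,0,0],5]]'
python3 - <<'E'
from h import *
snap('wrist','w1'); snap('top','t1')
E
```

```text
t: 2.4
ee_pos: [531.2, -233.2, 150.3]
orientation: [0.027, 1.571, -0.027]
ft_force: [0.3, -0.9, -0.2]
width: 50.0
t: 2.52
ee_pos: [531.5, -234.0, 149.8]
orientation: [0.028, 1.571, -0.029]
ft_force: [-0.9, -0.3, 0.2]
width: 50.0
```

View pics/w1.png

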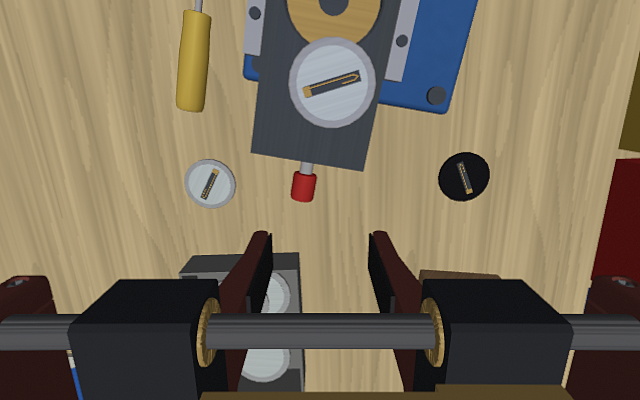

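The wrist view shows the back at (332,82), the brass nest with its hole near (333,3), the knob at (303,187), and the fingers at the bottom.

```bash
cat >> h.py <<'E'
def circ(im,mask,z,roi=None,D=None):
    """fit circle in world plane z to the boundary of largest blob of mask"""
    m=mask.astype(np.uint8)
    if roi: k=np.zeros_like(m); k[roi[1]:roi[3],roi[0]:roi[2]]=1; m=m*k
    m=cv2.morphologyEx(m,cv2.MORPH_CLOSE,np.ones((5,5),np.uint8))
    cs,_=cv2.findContours(m,cv2.RETR_EXTERNAL,cv2.CHAIN_APPROX_NONE); c=max(cs,key=cv2.contourArea)[:,0].astype(float)
    ok=(c[:,0]>2)&(c[:,0]<637)&(c[:,1]>2)&(c[:,1]<397); P=pix2w(im,c[ok],z)[:,:2]
    for _ in range(4):
        A=np.c_[2*P,np.ones(len(P))]; s=np.linalg.lstsq(A,(P**2).sum(1),rcond=None)[0]; r=np.sqrt(s[2]+s[:2]@s[:2])
        e=abs(np.linalg.norm(P-s[:2],axis=1)-r); P=P[e<max(1.0,np.percentile(e,90))]
    return s[:2],r,len(P),c.mean(0)
def masks(im):
    h=cv2.cvtColor(im['pixels'],cv2.COLOR_RGB2HSV).astype(int); return (h[:,:,1]<50)&(h[:,:,2]>110), (h[:,:,1]>90)&(h[:,:,2]>110)&(h[:,:,0]>12)&(h[:,:,0]<26)
E
python3 - <<'E'
from h import *
w=load('w1'); t=load('t1')
b,n=masks(w)
print('back w',circ(w,b,62,(275,25,385,140)))
print('back w z60',circ(w,b,60,(275,25,385,140)))
bt,nt=masks(t); print('back t',circ(t,bt,62,(355,170,395,210)))
print('px back',w['pixels'][60,330],'nest',w['pixels'][20,300])
print('nest w',circ(w,n,48,(275,0,390,50)))
print('hole',pix2w(w,(333,3),48))
for q,z in (((251,153),55),((364,171),55),((303,200),43)): print(pix2w(w,q,z))
print(w2pix(w,[get_obs()['ee_pos']]))
c=w['pixels'][0:180,230:450,::-1]; cv2.imwrite('pics/w1c.png',cv2.resize(c,None,fx=3.5,fy=3.3,interpolation=cv2.INTER_CUBIC))
E
```

```text
back w (array([ 542.37187306, -146.56812194]), np.float64(34.27553753183691), 251, array([331.74900398,  81.81673307]))
back w z60 (array([ 542.43699145, -146.50884752]), np.float64(34.515846264554845), 251, array([331.74900398,  81.81673307]))
back t (array([ 552.10133207, -133.49927341]), np.float64(45.565597047118956), 75, array([372.15384615, 183.07692308]))
px back [173 181 190] nest [163 135  82]
nest w (array([545.85958457, -77.85193715]), np.float64(37.98832010630245), 108, array([333.02941176,  17.09663866]))
hole [[545.3968503  -86.18299522  48.        ]]
[[ 471.08833301 -200.99940981   55.        ]]
[[ 569.07432094 -220.48335684   55.        ]]
[[ 513.22867009 -248.97941747   43.        ]]
[[319.58344042 223.37349005]]
```

View pics/w1c.png

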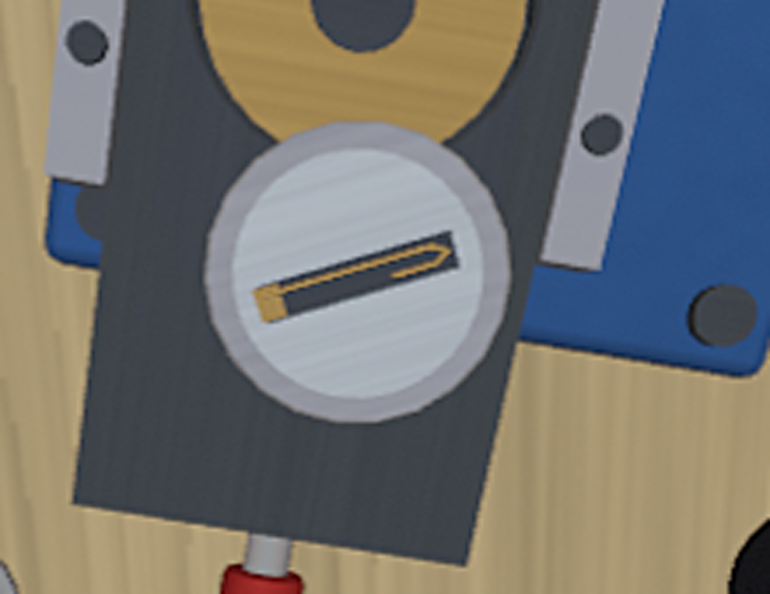

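```bash
python3 - <<'E'
from h import *
plan([(540.1,-193,70,-3)],stepmm=40)
E
```

```text
[[2.67, 1.29, 0.3], [0.3, -0.0, -0.0]]
[[2.67, 1.3, 0.3], [0.4, -0.1, -0.0]]
[[2.67, 1.29, 0.29], [0.3, 0.0, -0.0]]
-> [ 540.1 -193.    70. ]
```

```bash
python3 -m crank '[[[2.7,1.3,0.3],[0.3,0,0],5],[[2.7,1.3,0.3],[0.4,0,0],5],[[2.6,1.3,0.3],[0.4,0,0],5],[[0,0,0],[0,0,0],5]]'
python3 - <<'E'
from h import *
w=snap('wrist','w2'); o=get_obs(); print(o['ee_pos'],R.from_rotvec(o['orientation']).as_matrix().round(4).tolist())
E
```

```text
t: 3.12
ee_pos: [539.1, -190.8, 69.6]
orientation: [0.041, 1.574, -0.039]
ft_force: [-0.9, -0.4, -0.2]
width: 50.0
[ 540.1963823  -191.86824036   70.81915737] [[-0.0016, 0.0509, 0.9987], [0.0006, 0.9987, -0.0509], [-1.0, 0.0005, -0.0017]]
```

View pics/w2.png

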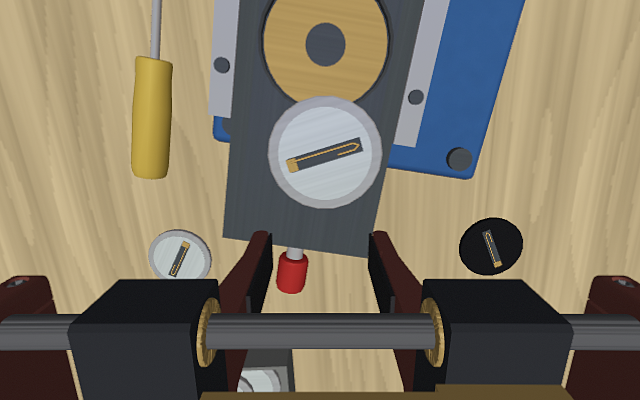

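Wrist view: the back is at (325,152), with the nest hole at (325,44) and the nest floor fully in view. The fingertips at (270,235) and (375,235) straddle the back's rear edge.

```bash
python3 - <<'E'
from h import *
w=load('w2'); h=cv2.cvtColor(w['pixels'],cv2.COLOR_RGB2HSV).astype(int)
b,n=masks(w)
k=np.zeros(b.shape,bool);k[0:100,255:392]=1
# hole: dark inside brass
hole=(h[:,:,2]<110)&k; 
print('hole',circ(w,hole,48,(295,15,355,75)))
print('back',circ(w,b,62,(255,85,392,215)))
# nest floor: brass, exclude where back; only near-hole connected
nm=n&k; cv2.imwrite('pics/nm.png',nm*255)
print('nest',circ(w,nm,48,(255,0,392,92)))
ends=pix2w(w,[(223,237),(368,258)],55); print(ends, np.degrees(np.arctan2(*(ends[1]-ends[0])[[1,0]])))
print('tips',pix2w(w,[(272,233),(372,233)],70))
for i in range(4): print(get_obs()['ee_pos'].round(2))
E
```

```text
hole (array([545.78552293, -83.17774639]), np.float64(11.549632787586896), 116, array([325.        ,  44.04310345]))
back (array([ 542.41709936, -146.59311368]), np.float64(34.45303631233475), 321, array([324.64485981, 151.49844237]))
nest (array([545.77532411, -82.88938127]), np.float64(36.274673634801594), 181, array([325.15151515,  43.36363636]))
[[ 471.0218821  -200.67612773   55.        ]
 [ 568.99944269 -221.12006815   55.        ]] -11.786193671072901
tips [[ 507.16638647 -193.22665336   70.        ]
 [ 569.81953401 -196.26453602   70.        ]]
[ 540.2  -191.87   70.82]
[ 540.2  -191.87   70.82]
[ 540.2  -191.87   70.82]
[ 540.2  -191.87   70.82][ WARN:0@0.044] global loadsave.cpp:1063 imwrite_ Unsupported depth image for selected encoder is fallbacked to CV_8U.
```

View pics/nm.png

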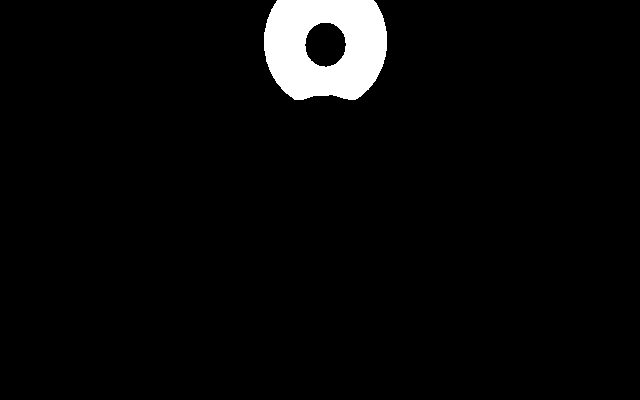

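```bash
python3 -m crank '[[[0.7,0,0],[0,0,0],5],[[0.6,0,0],[0,0,0],5],[[0,0.4,0],[0,0,0],5],[[0,0.4,0],[0,0,0],5],[[0,0.4,0],[0,0,0],5]]'; python3 -m crank '[[[0,0.5,0],[0,0,0],5],[[0,0.5,0],[0,0,0],5],[[0,0.5,0],[0,0,0],5],[[0,0.5,0],[0,0,0],5],[[0,0,0],[0,0,0],5]]'
python3 - <<'E'
from h import *
w=snap('wrist','w3'); print(get_obs()['ee_pos'])
b,n=masks(w); h=cv2.cvtColor(w['pixels'],cv2.COLOR_RGB2HSV).astype(int)
E
```

```text
t: 3.8
ee_pos: [541.9, -180.9, 58.0]
orientation: [0.041, 1.57, -0.042]
ft_force: [-1.3, -1.1, -0.1]
width: 49.8
t: 4.42
ee_pos: [542.8, -160.8, 57.8]
orientation: [0.041, 1.57, -0.041]
ft_force: [-0.0, 0.2, 0.4]
width: 50.1
[ 542.80934553 -161.0117946    57.76093364]
```

View pics/w3.png

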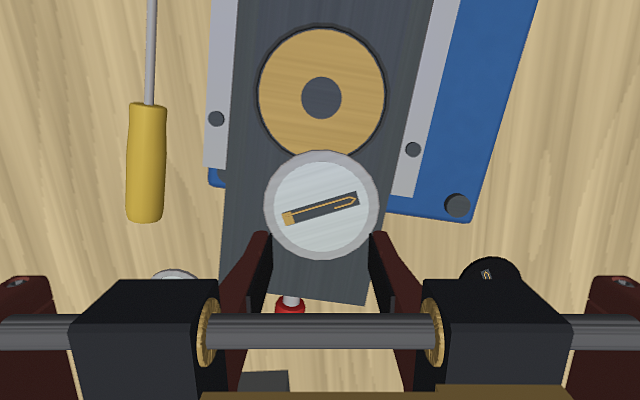

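Wrist view: the back at (321,205) is cradled just ahead of the fingertips, and the nest hole is at (321,97). Now I'll measure.

```bash
cat >> h.py <<'E'
def both(w,ry,hy):
    h=cv2.cvtColor(w['pixels'],cv2.COLOR_RGB2HSV).astype(int); b,n=masks(w)
    k=np.zeros(b.shape,np.uint8); k[ry[1]:ry[3],ry[0]:ry[2]]=1
    B=circ(w,b,62,ry)
    H=circ(w,h[:,:,2]<110,48,hy) if hy else None
    return B,H
E
python3 - <<'E'
from h import *
w=load('w3'); print(both(w,(255,140,390,262),(290,65,355,130)))
E
```

```text
((array([ 542.3985186 , -146.48992549]), np.float64(34.46188662435083), 319, array([321.01253918, 204.74294671])), (array([545.77859786, -83.37840804]), np.float64(11.559507533660627), 114, array([320.95614035,  97.48245614])))
```

```bash
python3 - <<'E'
from h import *
w=load('w3'); print(pix2w(w,[(271,232),(372,232),(248,300),(395,300)],58), w2pix(w,[[542.8+s*25-.0,-161+d,58] for s in(-1,1) for d in(-10,10)]))
c=w['pixels'][180:340,200:440,::-1]; cv2.imwrite('pics/w3c.png',cv2.resize(c,None,fx=3.3,fy=3.3,interpolation=cv2.INTER_CUBIC))
E
```

```text
[[ 510.31187753 -162.45357817   58.        ]
 [ 573.59163478 -165.74614267   58.        ]
 [ 490.43474381 -210.37663843   58.        ]
 [ 588.43596653 -215.44304936   58.        ]] [[284.02135957 243.91987455]
 [281.35251224 214.22031498]
 [362.89923748 240.14844881]
 [362.35086946 210.23173677]]
```

View pics/w3c.png

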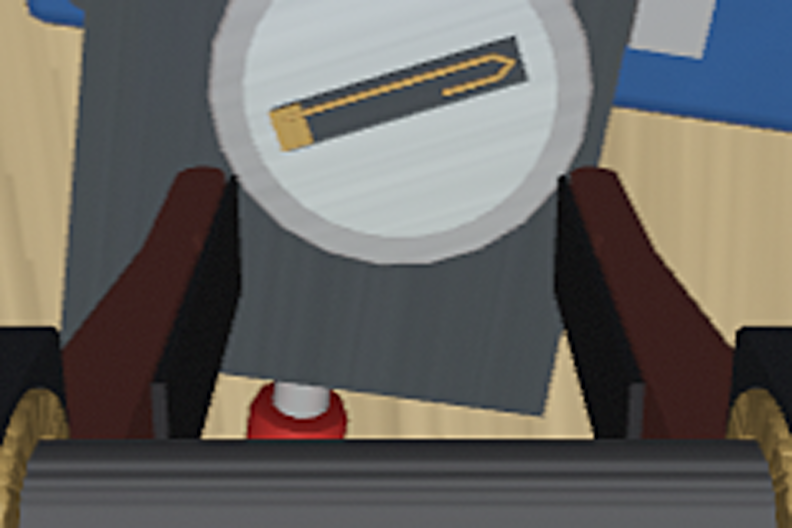

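The fingertips stand about 63 mm apart, wider than the reported 50 mm, so the disc would sit deep between them. I'll back off, narrow the gap and come forward again.

```bash
python3 -m crank '[[[0,-0.8,0],[0,0,0],5],[[0,-0.8,0],[0,0,0],5],[[0,0,0],[0,0,0],3.6],[[0,0,0],[0,0,0],3.6],[[0,0,0],[0,0,0],3.6]]'; python3 -m crank '[[[0,0,0],[0,0,0],3.6]]'
python3 - <<'E'
from h import *
w=snap('wrist','w4'); print(get_obs()['ee_pos'])
print(both(w,(255,90,390,232),(290,45,355,110)))
c=w['pixels'][100:340,180:460,::-1]; cv2.imwrite('pics/w4c.png',cv2.resize(c,None,fx=2.5,fy=2.5,interpolation=cv2.INTER_CUBIC))
E
```

```text
t: 5.1
ee_pos: [541.9, -177.1, 57.7]
orientation: [0.042, 1.57, -0.042]
ft_force: [-0.0, 0.8, -0.1]
width: 36.4
t: 5.22
ee_pos: [541.9, -177.0, 57.8]
orientation: [0.041, 1.57, -0.041]
ft_force: [-0.1, -0.6, -0.4]
width: 35.7
[ 541.97695659 -177.01769662   57.80323693]
((array([ 542.44293382, -146.45337448]), np.float64(34.48380193493314), 291, array([321.18181818, 177.54545455])), (array([545.83200878, -83.24201527]), np.float64(11.554830847757588), 118, array([320.97457627,  67.55932203])))
```

View pics/w4c.png

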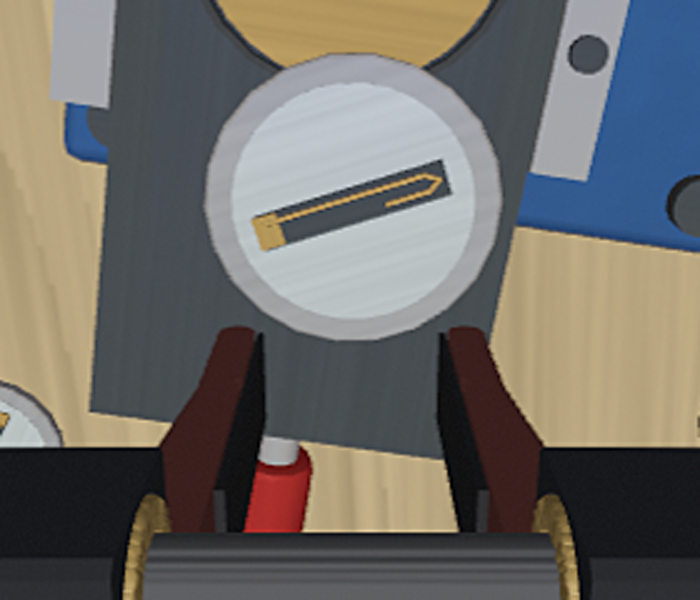

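```bash
python3 -m crank '[[[0,0.4,0],[0,0,0],3.6],[[0,0.4,0],[0,0,0],3.6],[[0,0.4,0],[0,0,0],3.6],[[0,0.4,0],[0,0,0],3.6],[[0,0,0],[0,0,0],3.6]]'
python3 - <<'E'
from h import *
w=snap('wrist','w5'); print(get_obs()['ee_pos'],get_obs()['width'])
print(both(w,(255,130,390,262),(290,65,355,140)))
c=w['pixels'][100:340,180:460,::-1]; cv2.imwrite('pics/w5c.png',cv2.resize(c,None,fx=2.5,fy=2.5,interpolation=cv2.INTER_CUBIC))
E
```

```text
t: 5.9
ee_pos: [542.8, -160.8, 57.8]
orientation: [0.041, 1.57, -0.041]
ft_force: [0.1, 0.6, -1.1]
width: 36.0
[ 542.80484121 -161.00243032   57.76966823] 36.0395223026636
((array([ 542.40540224, -146.48332943]), np.float64(34.440125447367166), 284, array([320.77647059, 206.16176471])), (array([545.75834414, -83.36151559]), np.float64(11.549023078998786), 114, array([320.93859649,  97.42982456])))
```

View pics/w5c.png

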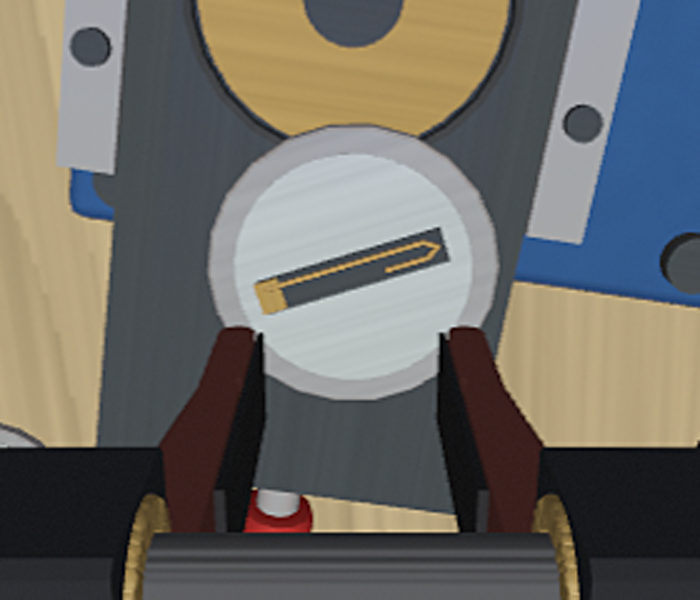

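```bash
python3 - <<'E'
from h import *
w=load('w5'); V=w['view'];print('cam',(-V[:3,:3].T@V[:3,3]).round(1),V[:3,:3].round(3).tolist())
print(pix2w(w,[(286,233),(355,233)],58),pix2w(w,[(286,233),(355,233)],66),pix2w(w,[(286,233),(355,233)],80))
s=snap('scene','s5');c=s['pixels'][170:310,200:370,::-1]
p=np.array(get_obs()['ee_pos']); print(w2pix(s,[p,p+[0,0,60]]))
cv2.imwrite('pics/s5c.png',cv2.resize(c,None,fx=4.5,fy=4.2,interpolation=cv2.INTER_CUBIC))
E
```

```text
cam [545.6 -81.9 255.3] [[0.999, -0.053, -0.001], [-0.05, -0.958, 0.284], [-0.016, -0.283, -0.959]]
[[ 519.66310674 -163.65737979   58.        ]
 [ 562.94079445 -165.9113644    58.        ]] [[ 520.71538938 -160.3413346    66.        ]
 [ 562.23822022 -162.50392291   66.        ]] [[ 522.556884   -154.53825551   80.        ]
 [ 561.00871531 -156.54090031   80.        ]]
[[286.55805445 258.14133262]
 [285.41697374 245.71186916]]
```

View pics/s5c.png

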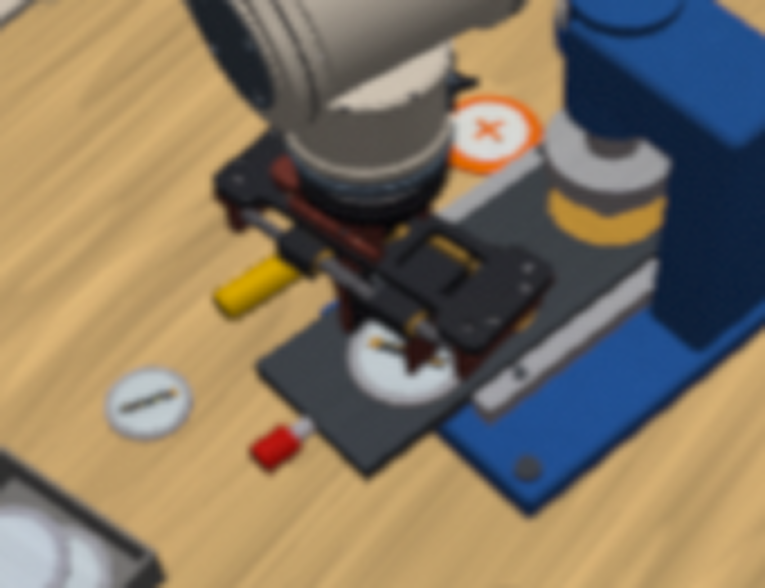

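```bash
python3 - <<'E'
from h import *
s=load('s5'); p=np.array([542.8,-161,0])
for z in (58,75,95):
  for sx in (-24,24): print(z,sx,w2pix(s,[p+[sx,-9*sx/abs(sx)*0,z]]).round(1), ((w2pix(s,[p+[sx,0,z]])-[200,170])*[4.5,4.2]).round(0))
V=s['view'];print('cam',(-V[:3,:3].T@V[:3,3]).round(1))
t=snap('top','t5'); c=t['pixels'][140:240,310:430,::-1]; cv2.imwrite('pics/t5c.png',cv2.resize(c,None,fx=6,fy=6,interpolation=cv2.INTER_CUBIC))
c=s['pixels'][225:285,255:325,::-1]; cv2.imwrite('pics/s5d.png',cv2.resize(c,None,fx=10,fy=10,interpolation=cv2.INTER_CUBIC))
E
```

```text
58 -24 [[279.3 253.4]] [[357. 350.]]
58 24 [[294.  262.8]] [[423. 390.]]
75 -24 [[278.8 250. ]] [[355. 336.]]
75 24 [[293.8 259.4]] [[422. 376.]]
95 -24 [[278.4 245.8]] [[353. 318.]]
95 24 [[293.6 255.3]] [[421. 358.]]
cam [ 896.2 -552.1  951.1]
```

View pics/s5d.png

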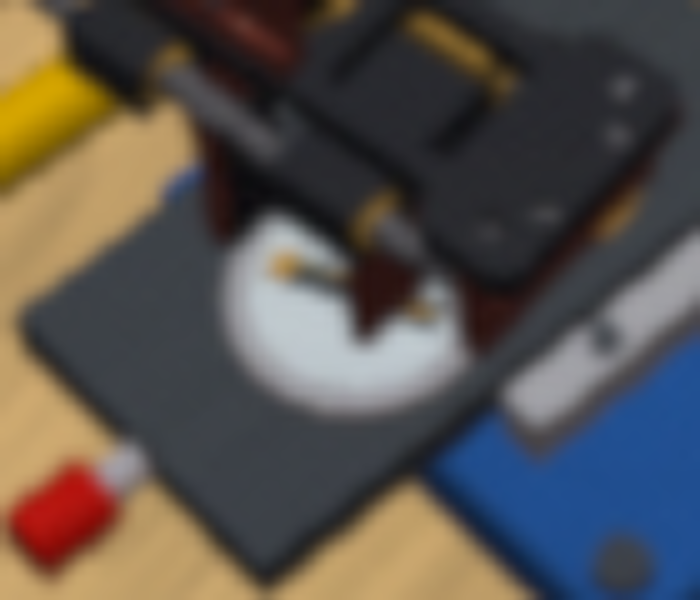

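The fingertips overlap the disc in the image, but there's no force and the disc hasn't moved. In the scene view they project near z≈75, so they are above the disc and the reported TCP height isn't their true end. I'll back off behind the disc and feel for the slide's top.

```bash
python3 -m crank '[[[0,-1.2,0],[0,0,0],3.6],[[0,-1.2,0],[0,0,0],3.6],[[0,-1.2,0],[0,0,0],3.6],[[0.4,0,0],[0,0,0],3.6],[[0,0,0],[0,0,0],3.6]]'; python3 -m crank '[[[0.2,0,0],[0,0,0],3.6],[[0,0,0],[0,0,0],3.6]]';
python3 - <<'E'
from h import *
w=snap('wrist','w6')
s=snap('scene','s6');c=s['pixels'][215:295,245:335,::-1]; cv2.imwrite('pics/s6d.png',cv2.resize(c,None,fx=8,fy=7,interpolation=cv2.INTER_CUBIC))
E
```

```text
t: 6.68
ee_pos: [540.4, -197.1, 53.3]
orientation: [0.042, 1.571, -0.042]
ft_force: [-0.2, 0.2, -0.1]
width: 36.1
t: 6.92
ee_pos: [540.8, -196.8, 51.6]
orientation: [0.041, 1.571, -0.041]
ft_force: [-0.5, -0.3, -0.2]
width: 36.0
```

View pics/w6.png

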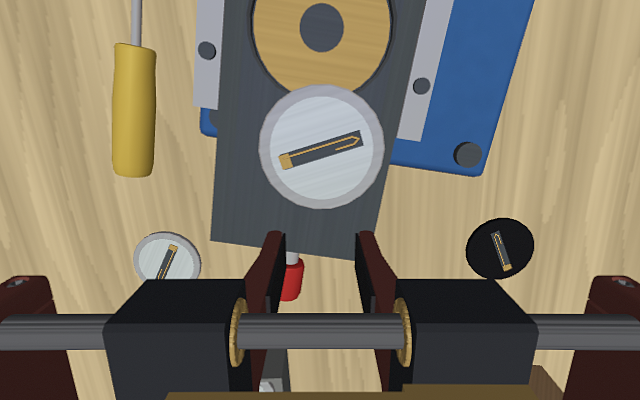

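View pics/s6d.png

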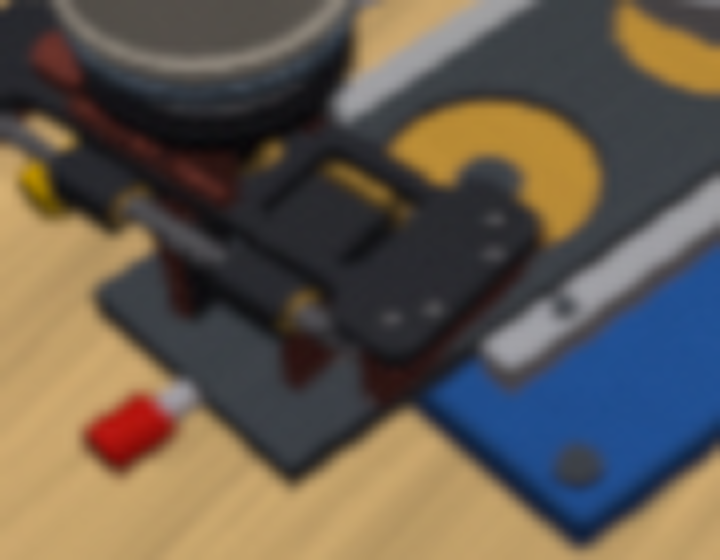

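```bash
python3 -m crank '[[[0.3,0,0],[0,0,0],3.6],[[0.2,0,0],[0,0,0],3.6],[[0.2,0,0],[0,0,0],3.6]]';  python3 -m crank '[[[0.2,0,0],[0,0,0],3.6],[[0.2,0,0],[0,0,0],3.6]]'; python3 -m crank '[[[0.2,0,0],[0,0,0],3.6]]'
```

```text
t: 7.4
ee_pos: [540.8, -197.1, 44.6]
orientation: [0.042, 1.571, -0.041]
ft_force: [0.8, -0.1, -0.1]
width: 36.1
t: 7.65
ee_pos: [540.9, -197.2, 40.6]
orientation: [0.042, 1.57, -0.042]
ft_force: [0.1, -0.9, -0.5]
width: 35.8
t: 7.78
ee_pos: [540.9, -197.1, 38.6]
orientation: [0.042, 1.57, -0.042]
ft_force: [-0.4, 0.0, -0.9]
width: 35.6
```

```bash
python3 -m crank '[[[0.1,0,0],[0,0,0],3.6]]';  python3 -m crank '[[[0.1,0,0],[0,0,0],3.6]]';python3 -m crank '[[[0.1,0,0],[0,0,0],3.6]]'
python3 - <<'E'
from h import *
w=snap('wrist','w7')
s=snap('scene','s7');c=s['pixels'][215:295,245:335,::-1]; cv2.imwrite('pics/s7d.png',cv2.resize(c,None,fx=8,fy=7,interpolation=cv2.INTER_CUBIC))
E
```

```text
t: 7.9
ee_pos: [540.8, -197.1, 37.6]
orientation: [0.042, 1.571, -0.041]
ft_force: [-0.2, 1.1, -0.4]
width: 36.3
t: 8.02
ee_pos: [540.9, -197.1, 36.7]
orientation: [0.041, 1.57, -0.042]
ft_force: [-0.4, -0.6, -0.6]
width: 36.0
t: 8.15
ee_pos: [540.9, -197.2, 35.8]
orientation: [0.042, 1.57, -0.042]
ft_force: [0.4, 0.6, 0.5]
width: 36.1
```

View pics/w7.png

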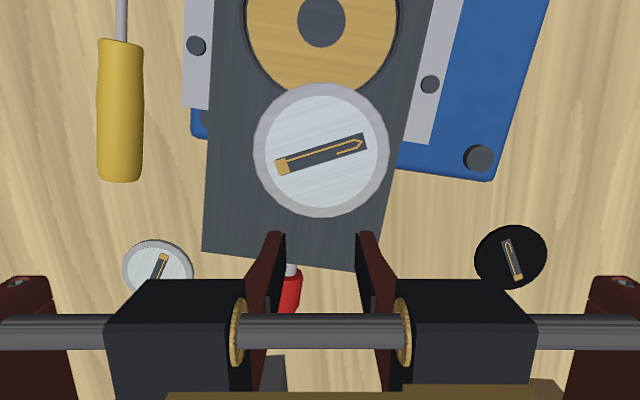

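View pics/s7d.png

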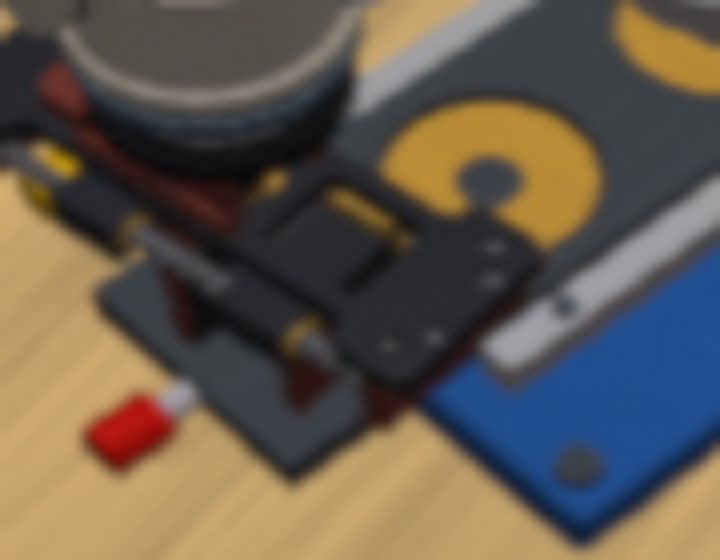

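```bash
python3 - <<'E'
from h import *
w=load('w7'); V=w['view'];C=-V[:3,:3].T@V[:3,3]; print(C.round(1), w['mtx'][0][0], w['D'])
for f,uv,g in(('w7',[(286,233),(356,233)],36),('w3',[(272,233),(372,233)],50)):
  w=load(f);V=w['view'];C=-V[:3,:3].T@V[:3,3];
  P=pix2w(w,uv,0); k=g/np.linalg.norm(P[0]-P[1]); print(f,(C+k*(P-C)).round(1))
print(get_obs()['ee_pos'])
w=load('w7');c=w['pixels'][215:345,230:410,::-1]; cv2.imwrite('pics/w7c.png',cv2.resize(c,None,fx=4.4,fy=4.4,interpolation=cv2.INTER_CUBIC))
E
```

```text
[ 543.8 -118.2  233.3] 338.6433365438703 [0.01031309 0.         0.         0.         0.        ]
w7 [[ 522.5 -185.2   71.7]
 [ 558.4 -187.1   71.7]]
w3 [[ 518.  -146.6   98.2]
 [ 567.9 -149.2   98.2]]
[ 540.83978286 -197.09979689   35.70371163]
```

View pics/w7c.png

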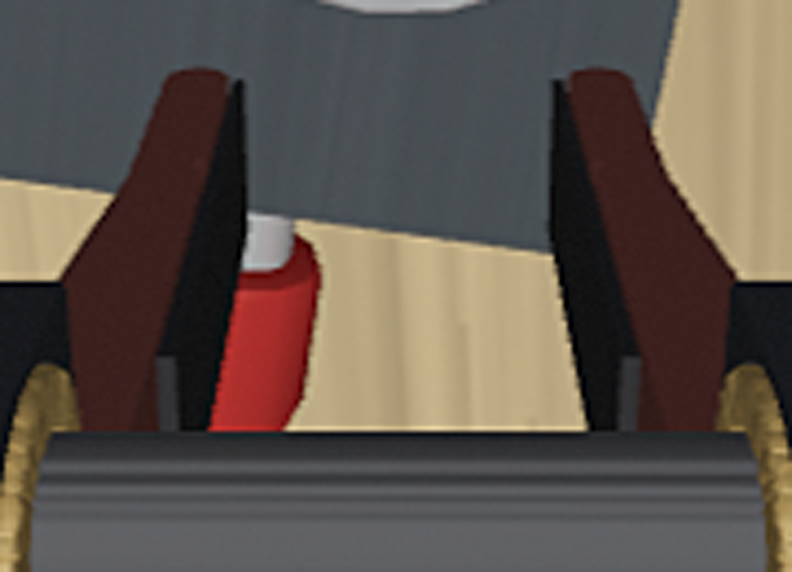

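```bash
python3 -m crank '[[[0.3,0,0],[0,0,0],3.6],[[0.3,0,0],[0,0,0],3.6],[[0.2,0,0],[0,0,0],3.6]]';  python3 -m crank '[[[0.2,0,0],[0,0,0],3.6]]';python3 -m crank '[[[0.2,0,0],[0,0,0],3.6]]';python3 -m crank '[[[0.1,0,0],[0,0,0],3.6]]'
python3 - <<'E'
from h import *
w=snap('wrist','w8')
s=snap('scene','s8');c=s['pixels'][215:295,245:335,::-1]; cv2.imwrite('pics/s8d.png',cv2.resize(c,None,fx=8,fy=7,interpolation=cv2.INTER_CUBIC))
E
```

```text
t: 8.62
ee_pos: [540.7, -197.1, 27.5]
orientation: [0.042, 1.571, -0.041]
ft_force: [-0.5, 0.4, -0.1]
width: 36.3
t: 8.75
ee_pos: [540.8, -197.1, 25.6]
orientation: [0.042, 1.571, -0.041]
ft_force: [0.2, -0.8, -0.2]
width: 35.8
t: 8.88
ee_pos: [540.9, -197.1, 23.6]
orientation: [0.042, 1.57, -0.042]
ft_force: [-0.4, 0.5, -0.5]
width: 36.3
t: 9.0
ee_pos: [540.9, -197.1, 22.6]
orientation: [0.042, 1.57, -0.041]
ft_force: [-0.0, -0.7, 0.2]
width: 36.0
```

View pics/s8d.png

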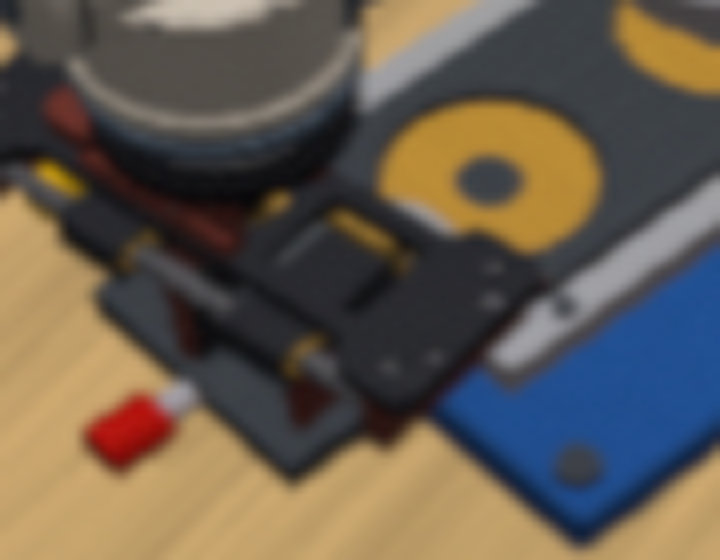

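View pics/w8.png

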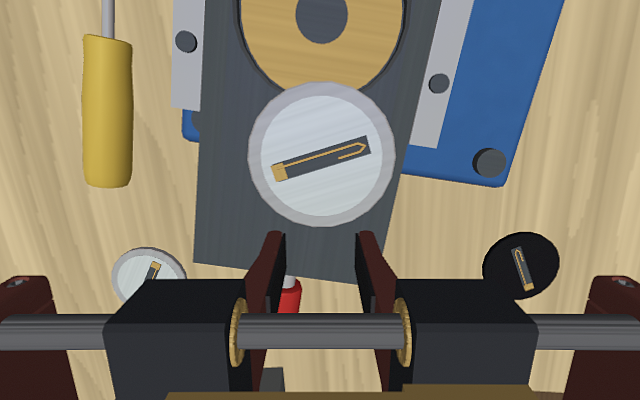

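```bash
python3 -m crank '[[[0.1,0,0],[0,0,0],3.6]]';  python3 -m crank '[[[0.1,0,0],[0,0,0],3.6]]';python3 -m crank '[[[0.1,0,0],[0,0,0],3.6]]' ;python3 -m crank '[[[0.1,0,0],[0,0,0],3.6]]'
```

```text
t: 9.22
ee_pos: [541.0, -197.2, 21.9]
orientation: [0.041, 1.57, -0.042]
ft_force: [-0.2, -0.3, 0.2]
width: 35.9
t: 9.35
ee_pos: [540.9, -197.1, 20.8]
orientation: [0.042, 1.57, -0.042]
ft_force: [-0.4, 0.7, 0.9]
width: 35.9
t: 9.48
ee_pos: [541.0, -197.2, 20.3]
orientation: [0.042, 1.57, -0.042]
ft_force: [-4.1, 1.1, 14.6]
width: 36.1
t: 9.6
ee_pos: [541.0, -197.2, 20.3]
orientation: [0.041, 1.57, -0.042]
ft_force: [-7.4, 1.3, 24.0]
width: 36.0
```

Contact came at a reported z of about 20.5, so the fingertips really end about 34.5 mm above the reported TCP. I'll rise to tip z≈57.5 and push.

```bash
python3 -m crank '[[[-0.45,0,0],[0,0,0],3.6],[[0,0,0],[0,0,0],3.6],[[0,0.4,0],[0,0,0],3.6],[[0,0.4,0],[0,0,0],3.6]]'; python3 -m crank '[[[0,0.4,0],[0,0,0],3.6],[[0,0.4,0],[0,0,0],3.6],[[0,0.4,0],[0,0,0],3.6],[[0,0,0],[0,0,0],3.6]]'
python3 - <<'E'
from h import *
w=snap('wrist','w9'); print(both(w,(245,80,400,234),(290,5,355,85)))
E
```

```text
t: 10.1
ee_pos: [541.1, -188.8, 23.0]
orientation: [0.042, 1.571, -0.041]
ft_force: [-0.2, -0.2, -0.1]
width: 35.9
t: 10.6
ee_pos: [542.0, -176.8, 23.3]
orientation: [0.041, 1.57, -0.041]
ft_force: [0.7, -0.1, 0.9]
width: 36.4
((array([ 542.43847888, -135.56838834]), np.float64(34.530858665805894), 341, array([319.47420147, 171.09336609])), (array([545.8292891 , -83.09676448]), np.float64(11.527107087750156), 127, array([321.04861111,  61.56944444])))
```

View pics/w9.png

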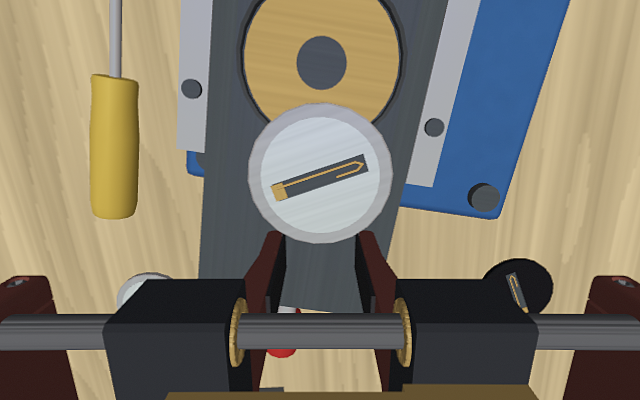

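The back is cradled at (319,171) and moving straight towards the nest. I'll continue.

```bash
python3 -m crank '[[[0,0.5,0],[0,0,0],3.6],[[0,0.5,0],[0,0,0],3.6],[[0,0.5,0],[0,0,0],3.6],[[0,0.5,0],[0,0,0],3.6],[[0,0.5,0],[0,0,0],3.6]]'; python3 -m crank '[[[0,0.4,0],[0,0,0],3.6],[[0,0.4,0],[0,0,0],3.6],[[0,0,0],[0,0,0],3.6]]'
python3 - <<'E'
from h import *
w=snap('wrist','w10'); print(both(w,(245,80,400,234),None))
b,n=masks(w); print(circ(w,n,48,(220,40,420,235)))
E
```

```text
t: 11.28
ee_pos: [543.3, -151.8, 23.3]
orientation: [0.041, 1.57, -0.041]
ft_force: [0.0, 0.2, 0.6]
width: 36.2
t: 11.65
ee_pos: [543.6, -143.9, 23.3]
orientation: [0.041, 1.571, -0.041]
ft_force: [-0.5, -0.0, 0.0]
width: 36.0
((array([ 544.18407387, -102.76102877]), np.float64(34.57231517303942), 339, array([319.22303922, 171.39460784])), None)
(array([545.91414726, -81.98644163]), np.float64(35.17166511887005), 267, array([321.4596577 , 102.53545232]))
```

View pics/w10.png

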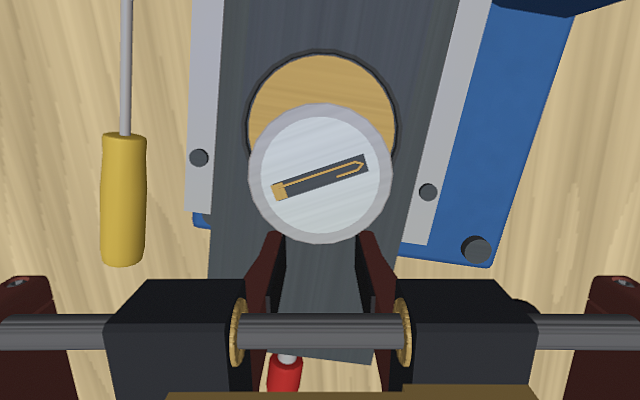

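```bash
python3 -m crank '[[[0,0.4,0.02],[0,0,0],3.6],[[0,0.4,0.02],[0,0,0],3.6],[[0,0.4,0.02],[0,0,0],3.6],[[0,0.3,0],[0,0,0],3.6],[[0,0,0],[0,0,0],3.6]]'
python3 - <<'E'
from h import *
w=snap('wrist','w11'); print(both(w,(245,80,400,234),None))
E
```

```text
t: 12.32
ee_pos: [545.1, -129.0, 23.3]
orientation: [0.041, 1.57, -0.041]
ft_force: [-0.4, 0.7, -0.2]
width: 35.9
((array([545.67007249, -87.76717013]), np.float64(33.98553066299334), 336, array([320.0952381 , 172.01253133])), None)
```

View pics/w11.png

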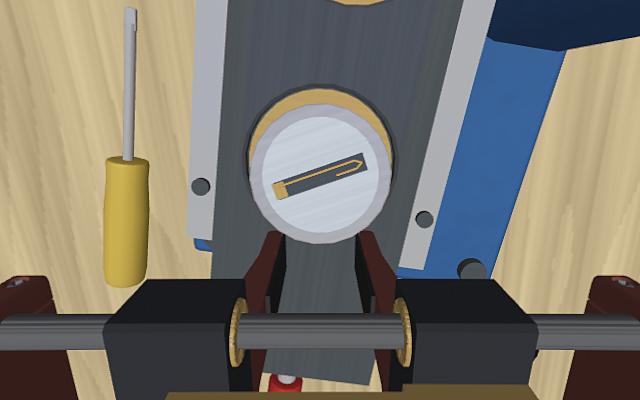

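```bash
python3 -m crank '[[[0,0.15,0],[0,0,0],3.6],[[0,0.15,0],[0,0,0],3.6],[[0,0.15,0],[0,0,0],3.6],[[0,0,0],[0,0,0],3.6]]'
python3 - <<'E'
from h import *
w=snap('wrist','w12'); print(both(w,(245,80,400,234),None))
E
```

```text
t: 12.88
ee_pos: [545.3, -124.7, 23.3]
orientation: [0.041, 1.57, -0.041]
ft_force: [-0.4, 0.6, 0.6]
width: 36.1
((array([546.00975016, -83.91442095]), np.float64(33.01922132056303), 324, array([319.43734015, 173.15345269])), None)
```

View pics/w12.png

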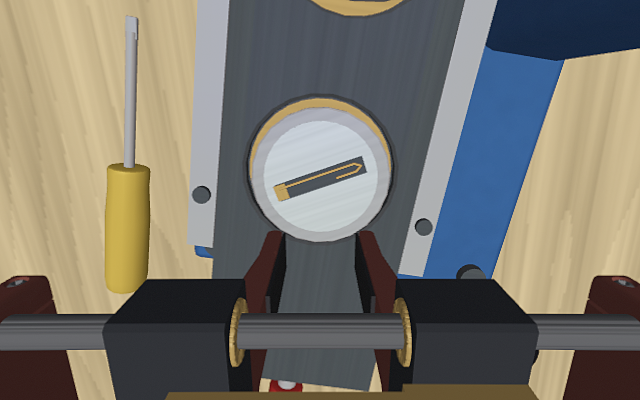

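The back now looks smaller within the nest, which suggests it has dropped. I'll check at the seated height.

```bash
python3 - <<'E'
from h import *
w=load('w12'); b,n=masks(w); roi=(245,80,400,234)
print(circ(w,b,55,roi)); 
h=cv2.cvtColor(w['pixels'],cv2.COLOR_RGB2HSV).astype(int)
c=w['pixels'][80:250,230:410,::-1]; cv2.imwrite('pics/w12c.png',cv2.resize(c,None,fx=4,fy=3.5,interpolation=cv2.INTER_CUBIC))
c=snap('scene','s12')['pixels'][180:280,240:370,::-1]; cv2.imwrite('pics/s12c.png',cv2.resize(c,None,fx=5.5,fy=5.5,interpolation=cv2.INTER_CUBIC))
E
```

```text
(array([545.91533669, -85.59800413]), np.float64(34.47484116717595), 324, array([319.43734015, 173.15345269]))
```

View pics/w12c.png

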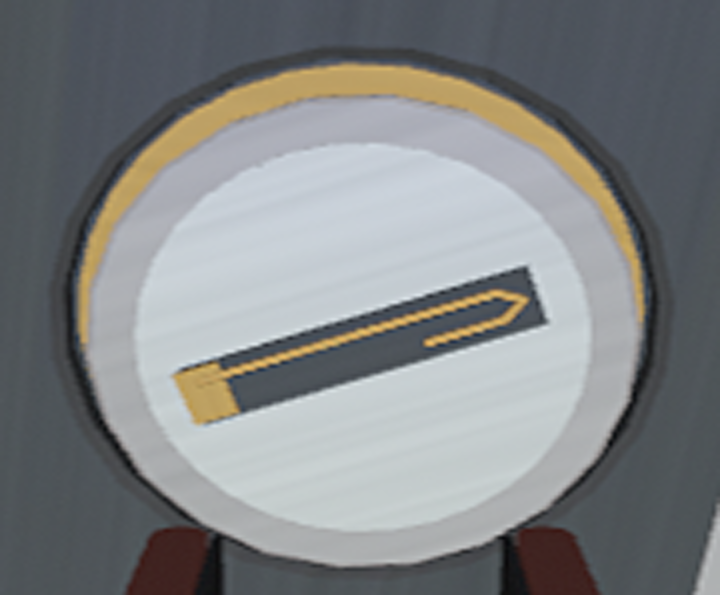

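View pics/s12c.png

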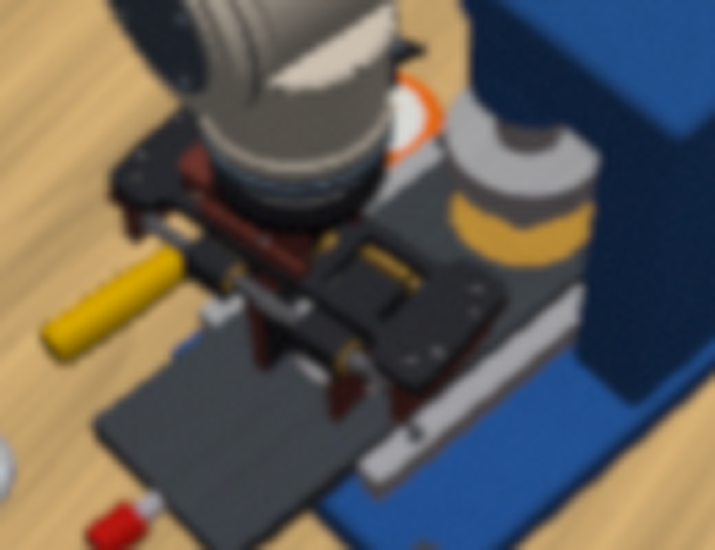

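The back has dropped flat into the nest: at the flush height (z=55) its radius fits at 34.5 mm, and it sits about 2.5 mm off centre against the rear wall. I'll rise, move behind the knob and close the fingers.

```bash
python3 -m crank '[[[0,0,0],[0,0,0],3.6],[[-1.5,0,0],[0,0,0],3.6],[[-2.5,0,0],[0,0,0],3.6],[[0,-3,0],[0,0,0],3.6],[[0,0,0],[0,0,0],3.6]]'
python3 - <<'E'
from h import *
w=snap('wrist','w13')
plan([(507.7,-276,63,-11.8)])
E
```

```text
t: 13.6
ee_pos: [544.4, -156.1, 64.7]
orientation: [0.042, 1.568, -0.043]
ft_force: [-0.3, 0.7, -0.2]
width: 36.0
[[0.04, -4.08, -0.99], [2.9, 0.0, 0.0]]
[[0.04, -4.13, -0.78], [2.9, 0.0, 0.0]]
[[0.04, -4.17, -0.57], [2.9, 0.1, 0.0]]
-> [ 507.7 -276.    63. ]
```

View pics/w13.png

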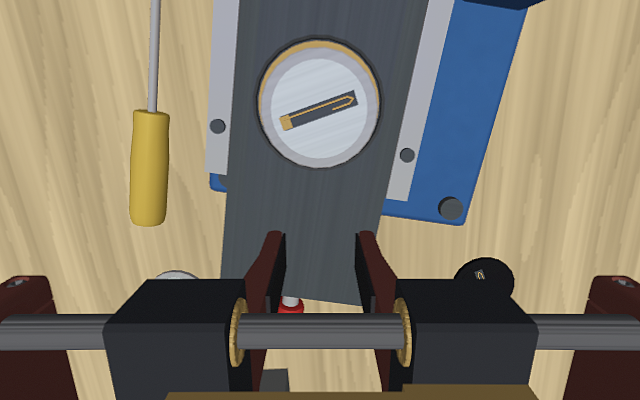

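The back is flat in the nest at (319,104). Next I'll move behind the knob.

```bash
python3 -m crank '[[[0,-4.1,-1],[2.9,0,0],0],[[0,-4.1,-0.8],[2.9,0,0],0],[[0,-4.2,-0.6],[2.9,0,0],0],[[0,0,0],[0,0,0],0],[[0,0,0],[0,0,0],0]]'
python3 - <<'E'
from h import *
w=snap('wrist','w14'); print(get_obs()['ee_pos'])
b,n=masks(w)
print(circ(w,b,55,(250,0,400,120))[:2])
E
```

```text
t: 14.28
ee_pos: [506.9, -274.7, 63.2]
orientation: [0.161, 1.565, -0.16]
ft_force: [0.0, -0.4, -0.7]
width: 0.7
[ 507.08747297 -274.41969979   63.19381905]
(array([ -8484.97665388, -43612.83564808]), np.float64(44326.22966263584))
```

View pics/w14.png

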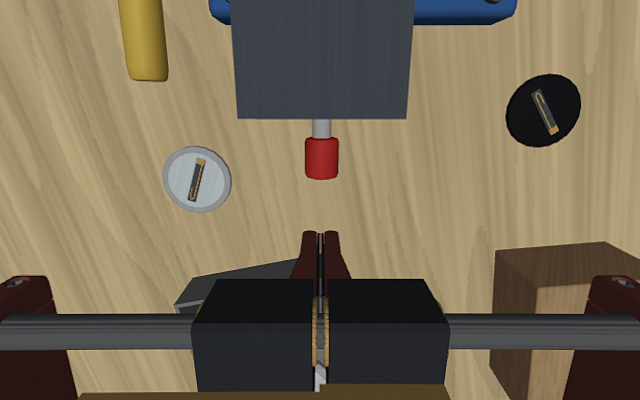

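The closed fingers at (321,235) line up with the red knob at (321,158). Now I'll go down and push.

```bash
python3 -m crank '[[[2,0,0],[0,0,0],0],[[2,0,0],[0,0,0],0],[[1.5,0,0],[0,0,0],0],[[0.5,0,0],[0,0,0],0],[[0,0,0],[0,0,0],0]]'
python3 - <<'E'
from h import *
w=snap('wrist','w15')
E
```

```text
t: 14.95
ee_pos: [506.9, -275.5, 2.9]
orientation: [0.161, 1.566, -0.16]
ft_force: [-0.5, -0.6, 0.9]
width: 0.6
```

View pics/w15.png

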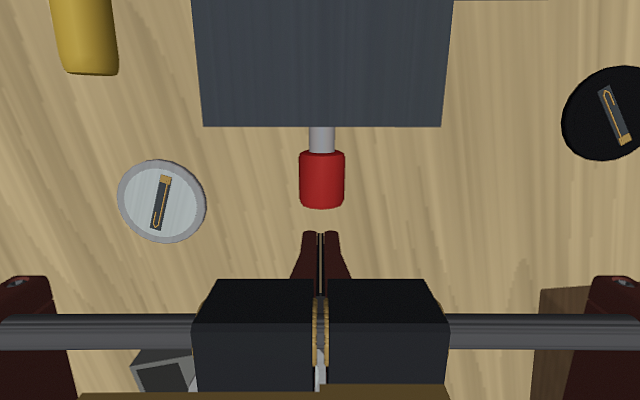

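```bash
python3 -m crank '[[[0,0.5,0],[0,0,0],0],[[0,0.5,0],[0,0,0],0],[[0,0.3,0],[0,0,0],0],[[0,0.3,0],[0,0,0],0],[[0,0.4,0],[0,0,0],0]]'; python3 -m crank '[[[0,0.5,0],[0,0,0],0],[[0,0.5,0],[0,0,0],0],[[0,0.5,0],[0,0,0],0],[[0,0.5,0],[0,0,0],0],[[0,0.5,0],[0,0,0],0]]'
python3 - <<'E'
from h import *
w=snap('wrist','w16')
E
```

```text
t: 15.62
ee_pos: [511.1, -256.4, 3.5]
orientation: [0.16, 1.565, -0.161]
ft_force: [-1.3, -3.2, 1.1]
width: 0.4
t: 16.25
ee_pos: [516.4, -231.3, 3.4]
orientation: [0.161, 1.564, -0.161]
ft_force: [-0.9, -3.1, 2.2]
width: 0.3
```

View pics/w16.png

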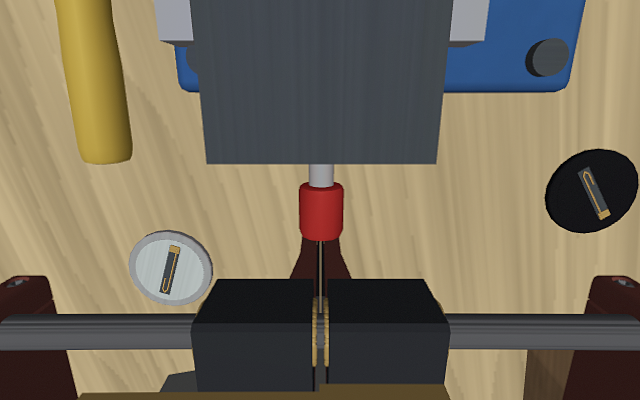

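Contact is good, with about 3 N of sliding friction and the knob at (321,210). I'll continue.

```bash
python3 -m crank '[[[0,0.6,0],[0,0,0],0],[[0,0.6,0],[0,0,0],0],[[0,0.6,0],[0,0,0],0],[[0,0.6,0],[0,0,0],0],[[0,0.6,0],[0,0,0],0]]'; python3 -m crank '[[[0,0.6,0],[0,0,0],0],[[0,0.6,0],[0,0,0],0],[[0,0.6,0],[0,0,0],0],[[0,0.4,0],[0,0,0],0],[[0,0.3,0],[0,0,0],0]]'
python3 - <<'E'
from h import *
w=snap('wrist','w17')
E
```

```text
t: 16.92
ee_pos: [522.4, -201.8, 3.2]
orientation: [0.161, 1.565, -0.161]
ft_force: [-0.3, -3.0, 0.2]
width: 0.7
t: 17.55
ee_pos: [527.5, -177.5, 3.3]
orientation: [0.161, 1.565, -0.161]
ft_force: [0.4, -2.3, -1.2]
width: 0.3
```

View pics/w17.png

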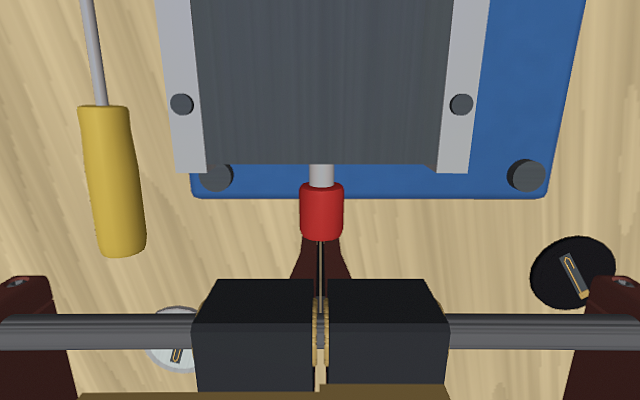

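```bash
python3 -m crank '[[[0,0.3,0],[0,0,0],0],[[0,0.3,0],[0,0,0],0],[[0,0.3,0],[0,0,0],0],[[0,0.3,0],[0,0,0],0]]'; python3 -m crank '[[[0,0.2,0],[0,0,0],0],[[0,0.2,0],[0,0,0],0]]'; python3 -m crank '[[[0,0.2,0],[0,0,0],0]]'; python3 -m crank '[[[0,0.2,0],[0,0,0],0]]'
```

```text
t: 18.1
ee_pos: [529.8, -165.9, 3.3]
orientation: [0.161, 1.565, -0.161]
ft_force: [-0.3, -2.7, -1.2]
width: 0.4
t: 18.35
ee_pos: [530.6, -161.9, 3.3]
orientation: [0.161, 1.565, -0.161]
ft_force: [-0.0, -3.7, -1.0]
width: 0.7
t: 18.48
ee_pos: [531.0, -160.0, 3.2]
orientation: [0.161, 1.565, -0.161]
ft_force: [-0.6, -3.4, -0.9]
width: 0.4
t: 18.6
ee_pos: [531.3, -158.1, 3.2]
orientation: [0.161, 1.565, -0.161]
ft_force: [-0.6, -4.1, -0.2]
width: 0.3
```

```bash
for i in 1; do python3 -m crank '[[[0,0.2,0],[0,0,0],0]]'; done; python3 -m crank '[[[0,0.2,0],[0,0,0],0]]'; python3 -m crank '[[[0,0.15,0],[0,0,0],0]]'; python3 -m crank '[[[0,0.1,0],[0,0,0],0]]'
```

```text
t: 18.73
ee_pos: [531.8, -156.1, 3.2]
orientation: [0.161, 1.565, -0.161]
ft_force: [-0.9, -3.3, -0.3]
width: 0.7
t: 18.85
ee_pos: [532.2, -154.1, 3.2]
orientation: [0.161, 1.565, -0.161]
ft_force: [-0.3, -3.2, -1.7]
width: 0.4
t: 18.98
ee_pos: [532.5, -153.0, 3.3]
orientation: [0.16, 1.565, -0.161]
ft_force: [-2.2, -11.9, -0.3]
width: 0.4
t: 19.1
ee_pos: [532.5, -152.9, 3.3]
orientation: [0.158, 1.565, -0.161]
ft_force: [-3.2, -14.8, -0.6]
width: 0.5
```

The slide has reached its stop: the force rose from 3 N to 15 N and the motion halted. I'll back off and check.

```bash
python3 -m crank '[[[0,-0.5,0],[0,0,0],0],[[0,-2,0],[0,0,0],0],[[0,-4,0],[0,0,0],0],[[-3,-2,0],[0,0,0],0],[[-4,0,0],[0,0,0],0]]'; python3 -m crank '[[[-3,-2,0],[0,0,0],0],[[0,0,0],[0,0,0],0]]'
python3 - <<'E'
from h import *
w=snap('wrist','w18'); t=snap('top','t18'); s=snap('scene','s18')
c=t['pixels'][130:250,290:430,::-1]; cv2.imwrite('pics/t18c.png',cv2.resize(c,None,fx=5,fy=5,interpolation=cv2.INTER_CUBIC))
c=s['pixels'][160:300,220:400,::-1]; cv2.imwrite('pics/s18c.png',cv2.resize(c,None,fx=4.2,fy=4.2,interpolation=cv2.INTER_CUBIC))
E
```

```text
t: 19.73
ee_pos: [514.0, -236.8, 73.2]
orientation: [0.164, 1.567, -0.162]
ft_force: [-0.2, -1.0, 0.5]
width: 0.6
t: 19.98
ee_pos: [512.6, -257.0, 105.7]
orientation: [0.161, 1.56, -0.164]
ft_force: [-0.4, -0.5, -0.3]
width: 0.2
```

View pics/w18.png

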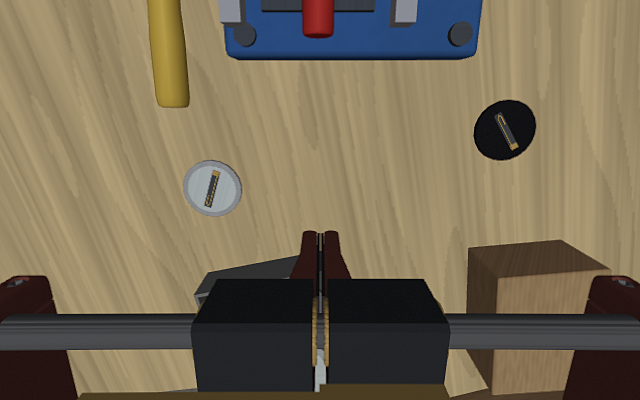

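View pics/s18c.png

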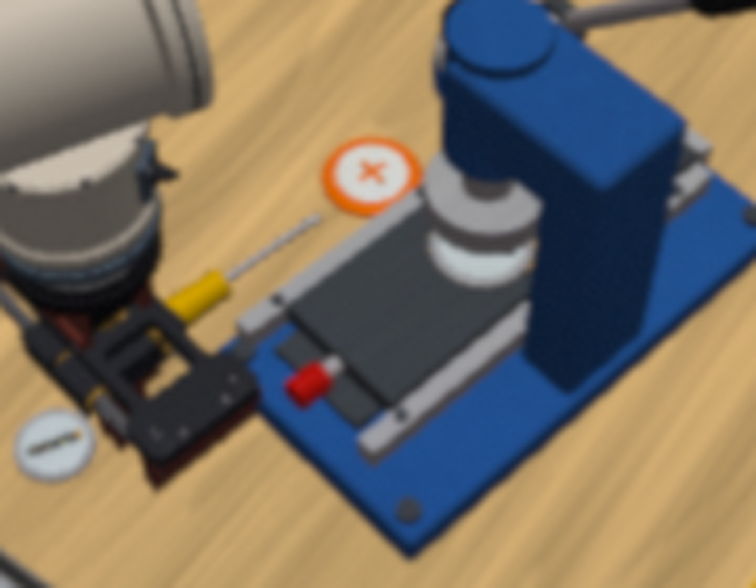

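View pics/t18.png

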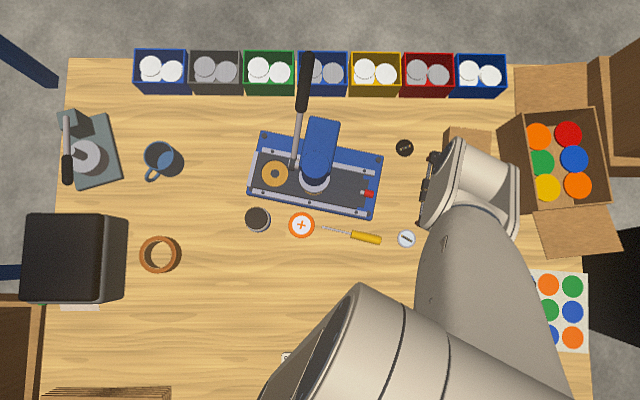

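```bash
python3 - <<'E'
from h import *
t0=load('top0');t1=load('t18')
P=[]
for t in(t0,t1):
    h=cv2.cvtColor(t['pixels'],cv2.COLOR_RGB2HSV).astype(int); m=((h[:,:,0]<8)|(h[:,:,0]>172))&(h[:,:,1]>150)&(h[:,:,2]>90)
    k=np.zeros(m.shape,bool);k[170:220,350:420]=1;ys,xs=np.nonzero(m&k);P.append(pix2w(t,(xs.mean(),ys.mean()),50)[0])
print(P,np.linalg.norm(P[1]-P[0]))
E
```

```text
[array([ 514.04635095, -236.97660612,   50.        ]), array([ 536.21976335, -130.41996499,   50.        ])] 108.8392299928053
```

```bash
python3 - <<'E'
from h import *
print(close_job(), get_obs()['ft_force'].round(1))
E
```

```text
the job is handed in; nothing more can be done
the job is handed in; nothing more can be done
```

The badge back is in the nest, the slide is pushed home, and the job was handed in at about 20 s of the 48 s allowed.

- **Seating the back:** I cradled it between the two half-closed fingertips and nudged it over the rim until it dropped in flat. At the flush height the camera fit matched its size and put it about 2.5 mm off the nest's centre, inside the 5 mm limit.
- **Pushing the slide:** I pushed the red knob with the fingers closed. Friction held at about 3 N, then rose to 15 N as the slide stopped. The top camera shows the knob moved 108.8 mm, which is home if the slide started about 1 mm in, as allowed.
- **Last checks:** I backed the arm clear, and the wrist force read about zero. The bright back shows in the nest under the ram. The things the arm does not hide in the last top view (badge, driver, tape, mug) look unmoved; the tray and carton I saw only partly and did not measure, and I did not check the jar separately.
- **What disagreed:** The fingertips ended about 34.5 mm above the reported TCP, so my first two pushes passed over the back without touching it. I found the true height by touching the slide's top at about 24 N. The reported finger opening also looked narrower than the gap in the wrist image until I allowed for this.
- **Not checked:** After the slide was home I judged the back's seating only from the scene picture, because the ram partly hides it. `close_job()` gave no verdict.

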